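# Line up the monster figures on the shop counter by height

## Robot

A 6-joint arm with a two-finger parallel gripper is mounted at the origin on the work surface. World frame = base frame: x ahead of the robot, y to its left, z up, the work surface at z = 0. Lengths are in m, angles in degrees, forces in N, time in s.
With the tool pointing down it reaches from about 0.275 to 0.975 m from the base axis. Payload 8.4 kg.
Tool frame: the origin (TCP) lies midway between the tips of the shut fingers; the grasp point (between the pads) lies 19 mm behind it; z points along the fingers, y is the line along which they close (so a half turn about z gives the same grasp; the last joint's range is limited). The gripper opens to 92 mm and grips with 3 to 60 N. Pads are 20 mm wide; open, the fingers measure 128 mm over their backs; the gripper's body (75 mm by 189 mm) begins 69 mm behind the grasp point.
Start: joints at [-64.71, 20.225, 93.587, -0, 66.188, -0.138], TCP at [0.268, -0.564, 0.215] pointing down, gripper open.
Joint ranges: [-150.9, 150.9], [-52.94, 120.26], [3.33, 152.33], [-74.26, 254.26], [0, 154.13], [-172.89, 172.89]. Speed limits (degrees/s): [127.2, 127.2, 159.86, 180, 180, 180].

## Interface

Orientations are given as [roll, pitch, yaw] about the fixed x, y, z axes, in that order (R = Rz(yaw) Ry(pitch) Rx(roll)).
In Python, from bench import arm gives the robot as it stands.
- The arm moves only by the tool drive_effector, called after ">>>" by a JSON object that holds its "name" and its "arguments", one argument or row to a line. Schema: {"type":"object","properties":{"increments":{"type":"array","items":{"type":"number"},"minItems":4,"maxItems":48},"aperture":{"type":"number"},"grip_force":{"type":"number"},"only":{"type":"string"},"quiet":{"type":"boolean"},"lines":{"type":"string"}},"required":["increments"],"additionalProperties":false}. increments is one flat list of numbers that holds 1 to 12 rows one after another, with no inner brackets; each row has 4 numbers: dx, dy, dz in fractions of the full range, 1 being 0.2 m, then a turn about the tool's z in normalised numbers (1 is pi rad); each row shifts and turns the commanded pose from where the row before left it, along the tool's axes as they then stand; what a row does not reach is not made up. A row lasts 1/10 s, in which the tool goes at most 0.05 m and 8.59 degrees, less where a joint would pass 70% of its speed; a pose out of reach is approached as far as the arm can. aperture is the opening from 0.0 (shut) to 1.0 (fully open), set as the call begins (left out keeps the last). The fingers move at their own pace and stop on an object; grip_force is the grip in N (left out, the last holds). Time passes only in rows, so rows that do not move let the fingers close. The tool returns the time, the measured TCP pose, the force, the opening and the grip force at its end. only (a regular expression) keeps the lines of the reply that match it, lines (a string "A,B") keeps lines A to B, and quiet returns only ok. No shift or turn number may pass 1 either way. Input that does not fit is refused with a message, and nothing moves.
- arm.sense(): the state, without advancing time (a new reading comes with each control period).
- arm.camera(name): name is "scene" or "top"; returns the picture (420x560x3 uint8, blue, green, red); there is no depth.
- arm.camera_info(name): a dict with "mtx" (3x3 intrinsics, pixels), "world_from_camera" (4x4, takes a point from camera to world coordinates). Camera axes: x right, y up, looking along -z (the intrinsics and any distortion apply to the point x, -y, -z); pixel columns grow to the right and rows downward; lengths in m; the calibration is good to about 2 mm. A picture is of the moment at which its call begins. camera_info takes no time and is no camera call.
- arm.hand_in(): hands the job in; it is judged then, once.
The state is a dict: "clock": time; "joints": joint angles; "joint_vel": joint speeds; "effort": joint torques, N m; "position": TCP position; "orientation": TCP orientation; "wrist_force": force on the tool from outside, world axes, zero at the start; "ft_torque": the same for the moment, N m; "opening": opening from 0.0 (shut) to 1.0 (fully open); "grasp_force": force on a finger pad.
Only numpy, scipy, OpenCV 4.12 (cv2) and the standard library are available. Lean on these libraries where they do the work, as an engineer would, in place of code of your own. Each camera call takes 0.05 s, during which the arm holds its last target. There are 200 camera calls.

## Task

Stand the four little figures on the discs of the white display board in order of height: the tallest on the disc beside the pumpkin, then the next tallest, and so on down to the shortest beside the black cat. Each goes upright in the middle of its own disc; do not knock any figure over, and leave the pumpkin and the cat where they stand.

Things in the scene. Friction and masses are not known exactly. Their poses are not given: they have to be found in the camera images.
- devil: loose red devil figure with two small yellow horns on a domed head, 95 mm tall, about 100 g. Round base 40 mm across, 5 mm high; above it a round body 36 mm across with straight sides from 6 to 70 mm above the underside: grip there, from any side. Origin: centre of the underside, z up; face to its +x. Starts upright on the counter (z = 0) between robot and row, figures 100 mm or more apart
- witch: loose purple witch figure, pointed purple hat (top 28 mm), 80 mm tall, about 80 g. Round base 40 mm across, 5 mm high; above it a round body 36 mm across with straight sides from 6 to 51 mm above the underside: grip there, from any side. Origin: centre of the underside, z up; face to its +x. Starts upright on the counter (z = 0) between robot and row, figures 100 mm or more apart
- monster: loose green one-eyed monster figure with a domed head, 65 mm tall, about 65 g. Round base 40 mm across, 5 mm high; above it a round body 36 mm across with straight sides from 6 to 52 mm above the underside: grip there, from any side. Origin: centre of the underside, z up; face to its +x. Starts upright on the counter (z = 0) between robot and row, figures 100 mm or more apart
- ghost: loose white ghost figure with black eyes and a domed head, 50 mm tall, about 50 g. Round base 40 mm across, 5 mm high; above it a round body 36 mm across with straight sides from 6 to 37 mm above the underside: grip there, from any side. Origin: centre of the underside, z up; face to its +x. Starts upright on the counter (z = 0) between robot and row, figures 100 mm or more apart
- disc_yellow: fixed yellow disc, 60 mm across, 3 mm thick, one of four in a straight row about 85 mm apart, colours in any order. Origin: centre of its underside, on top of the fixed white display board (12 mm thick, 90 mm deep across the row, 560 mm long); its top is 3 mm above the origin, 15 mm above the counter
- disc_blue: fixed dark blue disc, 60 mm across, 3 mm thick, one of four in a straight row about 85 mm apart, colours in any order. Origin: centre of its underside, on top of the fixed white display board (12 mm thick, 90 mm deep across the row, 560 mm long); its top is 3 mm above the origin, 15 mm above the counter
- disc_pink: fixed pink disc, 60 mm across, 3 mm thick, one of four in a straight row about 85 mm apart, colours in any order. Origin: centre of its underside, on top of the fixed white display board (12 mm thick, 90 mm deep across the row, 560 mm long); its top is 3 mm above the origin, 15 mm above the counter
- disc_grey: fixed dark grey disc, 60 mm across, 3 mm thick, one of four in a straight row about 85 mm apart, colours in any order. Origin: centre of its underside, on top of the fixed white display board (12 mm thick, 90 mm deep across the row, 560 mm long); its top is 3 mm above the origin, 15 mm above the counter
- pumpkin: orange pumpkin lantern, 66 mm across, 54 mm tall with its green stalk, 250 g. It stands loose on the board at one end of the row of discs, about 105 mm beyond the centre of the end disc; which end changes. Origin: centre of its underside, z up. It marks the end for the tallest figure
- cat: sitting black cat ornament with green eyes, 54 mm across, 68 mm tall, 250 g. It stands loose on the board at one end of the row of discs, about 105 mm beyond the centre of the end disc; which end changes. Origin: centre of its underside, z up. It marks the end for the shortest figure

How it is judged (in metres and radians):
At the end, for the whole second after the job is handed in: Counted from the pumpkin, the four discs carry devil, witch, monster and ghost: each stands upright (within 0.1 rad) on its disc, its centre within 12 mm of the disc's centre, released and at rest; the pumpkin and the cat are upright and within 15 mm of where they began (((horizontal distance between devil and disc_yellow below 0.012 m and z of devil in the frame of disc_yellow between 0 and 0.008 m and horizontal distance between disc_yellow and pumpkin between 0.06 and 0.15 m) or (horizontal distance between devil and disc_blue below 0.012 m and z of devil in the frame of disc_blue between 0 and 0.008 m and horizontal distance between disc_blue and pumpkin between 0.06 and 0.15 m) or (horizontal distance between devil and disc_pink below 0.012 m and z of devil in the frame of disc_pink between 0 and 0.008 m and horizontal distance between disc_pink and pumpkin between 0.06 and 0.15 m) or (horizontal distance between devil and disc_grey below 0.012 m and z of devil in the frame of disc_grey between 0 and 0.008 m and horizontal distance between disc_grey and pumpkin between 0.06 and 0.15 m)) and angle between each of devil, witch, monster, ghost's own z axis and vertical below 0.1 rad and linear speed of each of devil, witch, monster, ghost below 0.02 m/s and angular speed of each of devil, witch, monster, ghost below 0.2 rad/s and contact force between each of devil, witch, monster, ghost and the fingers below 0.05 N and ((horizontal distance between witch and disc_yellow below 0.012 m and z of witch in the frame of disc_yellow between 0 and 0.008 m and horizontal distance between disc_yellow and pumpkin between 0.15 and 0.235 m) or (horizontal distance between witch and disc_blue below 0.012 m and z of witch in the frame of disc_blue between 0 and 0.008 m and horizontal distance between disc_blue and pumpkin between 0.15 and 0.235 m) or (horizontal distance between witch and disc_pink below 0.012 m and z of witch in the frame of disc_pink between 0 and 0.008 m and horizontal distance between disc_pink and pumpkin between 0.15 and 0.235 m) or (horizontal distance between witch and disc_grey below 0.012 m and z of witch in the frame of disc_grey between 0 and 0.008 m and horizontal distance between disc_grey and pumpkin between 0.15 and 0.235 m)) and ((horizontal distance between monster and disc_yellow below 0.012 m and z of monster in the frame of disc_yellow between 0 and 0.008 m and horizontal distance between disc_yellow and pumpkin between 0.235 and 0.32 m) or (horizontal distance between monster and disc_blue below 0.012 m and z of monster in the frame of disc_blue between 0 and 0.008 m and horizontal distance between disc_blue and pumpkin between 0.235 and 0.32 m) or (horizontal distance between monster and disc_pink below 0.012 m and z of monster in the frame of disc_pink between 0 and 0.008 m and horizontal distance between disc_pink and pumpkin between 0.235 and 0.32 m) or (horizontal distance between monster and disc_grey below 0.012 m and z of monster in the frame of disc_grey between 0 and 0.008 m and horizontal distance between disc_grey and pumpkin between 0.235 and 0.32 m)) and ((horizontal distance between ghost and disc_yellow below 0.012 m and z of ghost in the frame of disc_yellow between 0 and 0.008 m and horizontal distance between disc_yellow and pumpkin between 0.32 and 0.42 m) or (horizontal distance between ghost and disc_blue below 0.012 m and z of ghost in the frame of disc_blue between 0 and 0.008 m and horizontal distance between disc_blue and pumpkin between 0.32 and 0.42 m) or (horizontal distance between ghost and disc_pink below 0.012 m and z of ghost in the frame of disc_pink between 0 and 0.008 m and horizontal distance between disc_pink and pumpkin between 0.32 and 0.42 m) or (horizontal distance between ghost and disc_grey below 0.012 m and z of ghost in the frame of disc_grey between 0 and 0.008 m and horizontal distance between disc_grey and pumpkin between 0.32 and 0.42 m)) and distance of each of pumpkin, cat from where it was at the start of the episode below 0.015 m and angle between each of pumpkin, cat's own z axis and vertical below 0.15 rad); the robot touches nothing.
It fails at once if the pumpkin at the end of the row is pushed out of its place (more than 15 mm) or tipped (distance of pumpkin from where it was at the start of the episode above 0.015 m or angle between pumpkin's own z axis and vertical above 0.3 rad).
It fails at once if the cat at the end of the row is pushed out of its place (more than 15 mm) or tipped (distance of cat from where it was at the start of the episode above 0.015 m or angle between cat's own z axis and vertical above 0.3 rad).
It fails at once if a figure is knocked over (angle between any of devil, witch, monster, ghost's own z axis and vertical above 0.7 rad).
It also fails if it takes over 96 s, if anything falls off the work surface, if the arm or the gripper's body presses on something with over 40 N, if the wrist force passes 120 N, or if a joint passes its speed limit or range.

## Working session

There is one attempt and no reset: what is moved stays moved. The work goes in short steps, Python scripts to look and compute and a tool call to move; the robot and the scene stay as the last step left them, time stands still between calls to the robot, and variables do not carry over. Pictures are saved under pics/ and viewed, at most 14 in all, crops included, and the job is handed in when it is done.

```bash
mkdir -p pics; python3 - <<'E'
from bench import arm
import cv2
for n in("top","scene"):
    cv2.imwrite(f"pics/{n}0.png",arm.camera(n)); i=arm.camera_info(n); print(n,i)
print(arm.sense())
E
```

```text
top {'mtx': array([[383.26923607,   0.        , 280.79875308],
       [  0.        , 383.26923607, 206.43013175],
       [  0.        ,   0.        ,   1.        ]]), 'world_from_camera': array([[-0.0062834 ,  0.9992062 , -0.03933816,  0.51716617],
       [-0.99949813, -0.00749695, -0.03077808, -0.00125214],
       [-0.03104856,  0.03912503,  0.99875183,  0.87969544],
       [ 0.        ,  0.        ,  0.        ,  1.        ]])}
scene {'mtx': array([[513.05711106,   0.        , 283.30783287],
       [  0.        , 513.05711106, 215.56648925],
       [  0.        ,   0.        ,   1.        ]]), 'world_from_camera': array([[ 0.63939589, -0.4887014 ,  0.59358558,  1.23095975],
       [ 0.7688576 ,  0.4119715 , -0.48901684, -0.54127334],
       [-0.00555712,  0.76905814,  0.63915467,  0.74700229],
       [ 0.        ,  0.        ,  0.        ,  1.        ]])}
{'clock': 0.1, 'joints': array([-6.47100699e+01,  2.02579337e+01,  9.36236364e+01,  2.04088551e-03,
        6.61890283e+01, -1.36151018e-01]), 'joint_vel': array([ 0.030861  , -0.08096849, -0.13278721,  0.05702598, -0.02353568,
        0.01405601]), 'effort': array([-1.44278878e-03, -5.94904590e+01, -3.34931052e+01,  6.97548268e-02,
        1.83461246e-02, -2.21114647e-05]), 'position': array([ 0.26817676, -0.56405183,  0.21395395]), 'orientation': array([-1.79929406e+02, -2.03390984e-03,  2.54252547e+01]), 'wrist_force': array([ 0.11633474,  0.06787055, -0.22902899]), 'ft_torque': array([-0.01273559, -0.00524961, -0.03114132]), 'grasp_force': 0.0, 'opening': 1.0010959623123061}
```

View pics/top0.png

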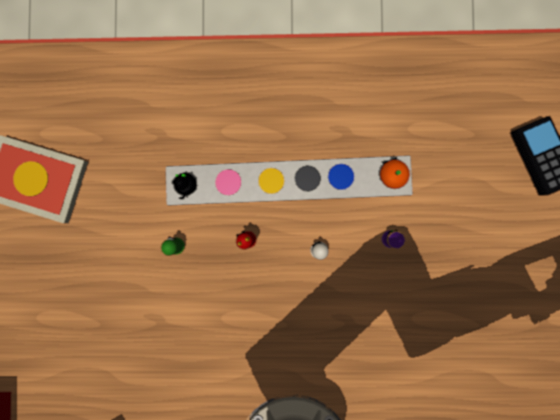

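View pics/scene0.png

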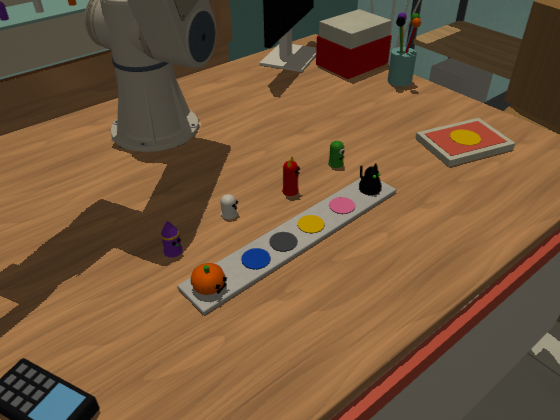

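The row from cat to pumpkin in the top view is: cat (185,184), pink (228,182), yellow (271,181), grey (307,178), blue (341,177), pumpkin (394,174). Figures: monster (172,246), devil (246,240), ghost (320,250), witch (394,239). So devil→blue, witch→grey, monster→yellow, ghost→pink.

```bash
cat >see.py <<'E'
import cv2,numpy as np
from bench import arm
def ray(n,uv):
    i=arm.camera_info(n);K=i["mtx"];T=i["world_from_camera"]
    d=np.linalg.inv(K)@[uv[0],uv[1],1]; return T[:3,3],T[:3,:3]@(d*[1,-1,-1])
def plane(n,uv,z):
    o,d=ray(n,uv); return o+d*(z-o[2])/d[2]
def tri(a,b):
    A=np.zeros((3,3));y=np.zeros(3)
    for n,uv in(("top",a),("scene",b)):
        o,d=ray(n,uv);d=d/np.linalg.norm(d);P=np.eye(3)-np.outer(d,d);A+=P;y+=P@o
    return np.linalg.solve(A,y)
# name: hsv low, high, (top seed), (scene seed)
C={"devil":((172,120,40),(184,255,255)),"witch":((120,80,25),(150,255,255)),"monster":((45,100,30),(75,255,255)),
"ghost":((0,0,95),(179,60,255)),"blue":((105,120,60),(119,255,255)),"grey":((0,0,25),(179,70,90)),
"yellow":((22,150,80),(32,255,255)),"pink":((155,60,120),(172,255,255)),"pumpkin":((5,200,120),(14,255,255)),"cat":((0,0,0),(179,255,35))}
H={"devil":.095,"witch":.08,"monster":.065,"ghost":.05}
def blob(img,name,seed,r=22):
    h=cv2.cvtColor(img,cv2.COLOR_BGR2HSV); lo,hi=C[name]
    m=cv2.inRange(h,lo,hi)
    if hi[0]>179: m|=cv2.inRange(h,(0,lo[1],lo[2]),(hi[0]-180,)+hi[1:])
    w=np.zeros_like(m);cv2.circle(w,seed,r,255,-1);m&=w
    c=max(cv2.findContours(m,0,2)[0],key=cv2.contourArea);q=cv2.moments(cv2.convexHull(c))
    return (q["m10"]/q["m00"],q["m01"]/q["m00"]),cv2.boundingRect(c),q["m00"]
E
python3 - <<'E'
from see import *
t=cv2.imread("pics/top0.png");s=cv2.imread("pics/scene0.png")
S={"devil":((246,240),(291,177)),"witch":((394,239),(172,240)),"monster":((172,246),(337,154)),"ghost":((320,250),(229,207)),
"blue":((341,177),(256,259)),"grey":((307,178),(283,242)),"yellow":((271,181),(311,224)),"pink":((228,182),(342,205)),"pumpkin":((394,174),(208,280)),"cat":((185,184),(371,182))}
for n,(a,b) in S.items():
    A=blob(t,n,a);B=blob(s,n,b)
    f=n in H; z=H[n]/2 if f else .015
    print(n,A[1:],B[1:],"top",plane("top",A[0],z)[:2].round(4),"tri",tri(A[0],B[0]).round(4), "" if f else plane("scene",B[0],z)[:2].round(4))
E
```

```text
devil ((237, 232, 19, 17), 228.5) ((283, 162, 15, 34), 443.0) top [0.4782 0.1007] tri [0.4774 0.1015 0.0381] 
witch ((389, 232, 15, 16), 170.5) ((163, 236, 19, 21), 294.0) top [ 0.4762 -0.2246] tri [ 0.4776 -0.227   0.0165] 
monster ((162, 238, 22, 17), 266.0) ((329, 141, 14, 27), 307.5) top [0.464  0.2663] tri [0.4635 0.2667 0.0298] 
ghost ((311, 244, 17, 15), 181.5) ((221, 195, 15, 10), 105.0) top [ 0.4517 -0.0599] tri [ 0.4524 -0.0596  0.0411] 
blue ((329, 164, 25, 25), 467.5) ((242, 248, 28, 21), 448.0) top [ 0.6185 -0.1105] tri [ 0.6185 -0.1107  0.0144] [ 0.6189 -0.1112]
grey ((296, 166, 24, 25), 445.0) ((270, 232, 28, 20), 412.0) top [ 0.6153 -0.0351] tri [ 0.6154 -0.0352  0.0137] [ 0.6164 -0.0362]
yellow ((259, 168, 25, 25), 463.5) ((298, 215, 26, 18), 355.5) top [0.6108 0.0476] tri [0.6106 0.0473 0.0145] [0.6108 0.0465]
pink ((216, 170, 25, 25), 473.0) ((329, 197, 26, 16), 300.0) top [0.608  0.1454] tri [0.608  0.1453 0.0154] [0.6076 0.1456]
pumpkin ((381, 160, 28, 28), 571.5) ((191, 263, 33, 25), 588.5) top [ 0.6227 -0.2304] tri [ 0.6187 -0.2241  0.0424] [ 0.5941 -0.2126]
cat ((173, 173, 23, 25), 370.0) ((359, 164, 22, 31), 533.5) top [0.6041 0.2449] tri [0.6021 0.2386 0.0391] [0.5809 0.2658]
```

```bash
python3 - <<'E'
import cv2,numpy as np
t=cv2.imread("pics/top0.png");s=cv2.imread("pics/scene0.png")
f=lambda i,u,v:cv2.resize(np.clip(i[v-20:v+20,u-20:u+20].astype(float)*1.7,0,255).astype('uint8'),(290,290),interpolation=0)
cv2.imwrite("pics/z.png",np.vstack([np.hstack([f(t,394,239),f(s,172,238)]),np.hstack([f(t,320,250),f(s,229,207)])]))
E
```

```text
(no output)
```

View pics/z.png

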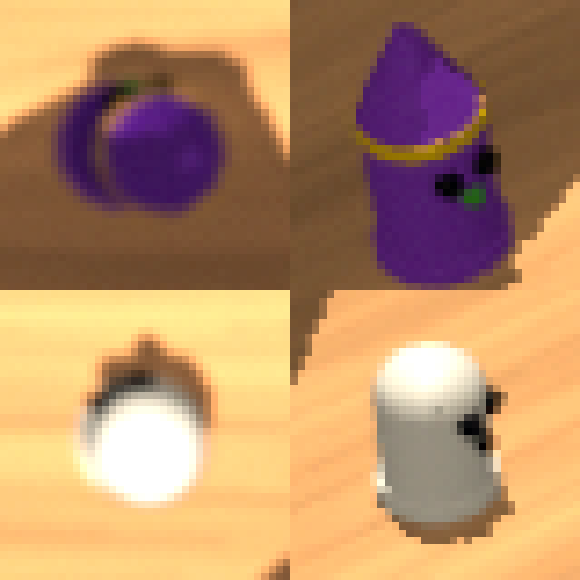

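The witch's purple blob has its hat circle at about (396.3,239.6) and its base centre at about (390.2,239). The ghost's dome is at about (319.6,250.9).

```bash
python3 - <<'E'
from see import *
print(plane("top",(390.2,239),.003),plane("top",(396.3,239.6),.055),plane("top",(319.6,250.9),.034))
E
```

```text
[ 0.47608907 -0.22142248  0.003     ] [ 0.47718983 -0.22121002  0.055     ] [ 0.45226766 -0.05968482  0.034     ]
```

Units first: shifts go in shares of 0.2 m and turns go in shares of pi rad. So -8.07 degrees / 180 = -0.0448.

>>> {"name": "drive_effector", "arguments": {
  "increments": [0,0,0,-0.0448,0,0,0,-0.0448,0,0,0,-0.0448,0,0,0,-0.0448,0,0,0,-0.0448,0,0,0,-0.0448,0,0,0,-0.0448,0,0,0,-0.0448,0,0,0,0,0,0,0,0],
  "aperture": 1.0,
  "grip_force": 12
}}

```text
clock: 1.1
position: [0.2683, -0.5643, 0.2143]
orientation: [-180.0, -0.0, 89.8]
wrist_force: [0.3, -0.1, 0.4]
opening: 1.005
grasp_force: 0.0
```

To row units: 0.04 m / 0.2 = 0.2, 0.03 m / 0.2 = 0.15.

>>> {"name": "drive_effector", "arguments": {
  "increments": [0.2,0.1,0,0,0.2,0.15,0,0,0.2,0.15,0,0,0.2,0.15,0,0,0.2,0.15,0,0,0.2,0.15,0,0,0.2,0.1,0,0,0.2,0.05,0,0,0.1,0.04,0,0,0.015,0,0,0,0,0,0,0,0,0,0,0]
}}

```text
clock: 2.3
position: [0.4762, -0.2224, 0.2146]
orientation: [-180.0, 0.0, 89.9]
wrist_force: [0.5, 0.2, 0.0]
opening: 0.997
grasp_force: 0.0
```

To row units: 0.03 m / 0.2 = 0.15, 0.015 m / 0.2 = 0.075.

>>> {"name": "drive_effector", "arguments": {
  "increments": [0.005,0,0.15,0,0,0,0.15,0,0,0,0.15,0,0,0,0.15,0,0,0,0.15,0,0,0,0.15,0,0,0,0.075,0,0,0,0.04,0,0,0,0,0,0,0,0,0]
}}

```text
clock: 3.3
position: [0.4767, -0.2212, 0.0122]
orientation: [180.0, 0.0, 89.9]
wrist_force: [0.8, -0.3, -0.3]
opening: 0.999
grasp_force: 0.0
```

>>> {"name": "drive_effector", "arguments": {
  "increments": [0,0,0,0,0,0,0,0,0,0,0,0,0,0,0,0,0,0,0,0,0,0,0,0,0,0,0,0,0,0,0,0,0,0,0,0,0,0,0,0],
  "aperture": 0.0,
  "grip_force": 10
}}

```text
clock: 4.3
position: [0.4765, -0.2205, 0.0116]
orientation: [180.0, -0.0, 90.0]
wrist_force: [0.4, 0.7, 0.9]
opening: 0.389
grasp_force: 10.0
```

To row units: 0.04 m / 0.2 = 0.2, -0.015 m / 0.2 = -0.075.

>>> {"name": "drive_effector", "arguments": {
  "increments": [0,0,-0.075,0,0,0,-0.125,0,0,0,-0.15,0,0,0,-0.15,0,0.1,0.05,0,0,0.2,0.15,0,0,0.2,0.15,0,0,0.2,0.15,0,0,0.15,0.15,0,0,0.075,0.045,0,0,0,0,0,0,0,0,0,0]
}}

```text
clock: 5.5
position: [0.6144, -0.0359, 0.1111]
orientation: [-179.9, 0.0, 90.0]
wrist_force: [-1.1, -1.8, -0.9]
opening: 0.39
grasp_force: 10.0
```

To row units: 0.025 m / 0.2 = 0.125, 0.001 m / 0.2 = 0.005.

>>> {"name": "drive_effector", "arguments": {
  "increments": [0,0.005,0.1,0,0,0,0.125,0,0,0,0.1,0,0,0,0.05,0,0,0,0.025,0,0,0,0.015,0,0,0,0,0,0,0,0,0,0,0,0,0]
}}

```text
clock: 6.4
position: [0.617, -0.0355, 0.0293]
orientation: [179.9, 0.0, 90.0]
wrist_force: [0.2, 0.2, -1.3]
opening: 0.388
grasp_force: 10.0
```

>>> {"name": "drive_effector", "arguments": {
  "increments": [0,0,0,0,0,0,0,0,0,0,0,0,0,0,0,0,0,0,0,0,0,0,0,0,0,0,0,0],
  "aperture": 1.0
}}

```text
clock: 7.1
position: [0.6165, -0.0355, 0.0286]
orientation: [-180.0, 0.0, 90.0]
wrist_force: [0.4, -0.6, -0.1]
opening: 0.977
grasp_force: 0.0
```

To row units: -0.04 m / 0.2 = -0.2, -0.026 m / 0.2 = -0.13.

>>> {"name": "drive_effector", "arguments": {
  "increments": [0,0,-0.1,0,0,0,-0.2,0,0,0,-0.2,0,0,0,-0.2,0,0.1,-0.1,0,0,0.2,-0.2,0,0,0.2,-0.2,0,0,0.125,-0.13,0,0,0.055,-0.06,0,0,0,0,0,0,0,0,0,0,0,0,0,0]
}}

```text
clock: 8.3
position: [0.4891, 0.0905, 0.1687]
orientation: [180.0, 0.0, 89.9]
wrist_force: [-0.2, -0.0, -0.5]
opening: 0.999
grasp_force: 0.0
```

To row units: 0.03 m / 0.2 = 0.15, -0.011 m / 0.2 = -0.055.

>>> {"name": "drive_effector", "arguments": {
  "increments": [0.05,-0.055,0,0,0,0,0,0,0,0,0,0,0,0,0.1,0,0,0,0.15,0,0,0,0.15,0,0,0,0.15,0,0,0,0.1,0,0,0,0.06,0,0,0,0,0,0,0,0,0]
}}

```text
clock: 9.4
position: [0.4772, 0.1012, 0.027]
orientation: [180.0, -0.0, 90.0]
wrist_force: [1.0, 0.1, -0.9]
opening: 1.0
grasp_force: 0.0
```

>>> {"name": "drive_effector", "arguments": {
  "increments": [0,0,0,0,0,0,0,0,0,0,0,0,0,0,0,0,0,0,0,0,0,0,0,0,0,0,0,0,0,0,0,0,0,0,0,0,0,0,0,0],
  "aperture": 0.0,
  "grip_force": 10
}}

```text
clock: 10.4
position: [0.4768, 0.1012, 0.0266]
orientation: [180.0, -0.0, 90.0]
wrist_force: [0.5, 0.3, 0.5]
opening: 0.389
grasp_force: 10.0
```

To row units: -0.04 m / 0.2 = -0.2, -0.03 m / 0.2 = -0.15.

>>> {"name": "drive_effector", "arguments": {
  "increments": [0,0,-0.1,0,0,0,-0.2,0,0,0,-0.2,0,-0.1,0,-0.15,0,-0.2,0,0,0,-0.2,0,0,0,-0.2,0,0,0,-0.2,0,0,0,-0.1,0,0,0,-0.06,0.05,0,0,0,0.1,0,0,0,0.15,0,0]
}}

```text
clock: 11.6
position: [0.537, -0.1108, 0.1565]
orientation: [-180.0, -0.0, 89.9]
wrist_force: [-0.1, -0.1, -0.9]
opening: 0.389
grasp_force: 10.0
```

>>> {"name": "drive_effector", "arguments": {
  "increments": [0,0.15,0,0,0,0.15,0,0,0,0.075,0,0,0,0.035,0,0,0,0,0,0,0,0,0,0]
}}

```text
clock: 12.2
position: [0.618, -0.1104, 0.1562]
orientation: [-179.9, -0.0, 90.0]
wrist_force: [0.0, 0.1, -0.2]
opening: 0.388
grasp_force: 10.0
```

Down 0.114.

To row units: 0.03 m / 0.2 = 0.15, 0.02 m / 0.2 = 0.1.

>>> {"name": "drive_effector", "arguments": {
  "increments": [0,0,0.1,0,0,0,0.15,0,0,0,0.15,0,0,0,0.1,0,0,0,0.05,0,0,0,0.02,0,0,0,0,0,0,0,0,0,0,0,0,0]
}}

```text
clock: 13.1
position: [0.6195, -0.111, 0.0437]
orientation: [179.9, 0.0, 90.0]
wrist_force: [-0.0, 0.0, -0.7]
opening: 0.385
grasp_force: 10.0
```

>>> {"name": "drive_effector", "arguments": {
  "increments": [0,0,0,0,0,0,0,0,0,0,0,0,0,0,0,0,0,0,0,0,0,0,0,0,0,0,0,0],
  "aperture": 1.0
}}

```text
clock: 13.8
position: [0.6187, -0.1108, 0.0425]
orientation: [-180.0, -0.0, 90.0]
wrist_force: [-0.1, -0.3, 0.6]
opening: 0.974
grasp_force: 0.0
```

>>> {"name": "drive_effector", "arguments": {
  "increments": [0,0,-0.1,0,0,0,-0.2,0,0,0,-0.2,0,0,0,-0.15,0,0,-0.1,0,0,0,-0.2,0,0,0,-0.2,0,0,0,-0.2,0,0,0,-0.1,0,0,0,0,0,0,0,0,0,0]
}}

```text
clock: 14.9
position: [0.4596, -0.111, 0.1731]
orientation: [179.9, 0.0, 90.0]
wrist_force: [0.7, 0.7, 0.2]
opening: 1.004
grasp_force: 0.0
```

To row units: 0.04 m / 0.2 = 0.2, 0.03 m / 0.2 = 0.15.

>>> {"name": "drive_effector", "arguments": {
  "increments": [0.1,-0.015,0,0,0.1,-0.015,0,0,0.055,-0.0075,0,0,0,0,0,0,0,0,0.15,0,0,0,0.2,0,0,0,0.2,0,0,0,0.15,0,0,0,0.08,0,0,0,0.04,0,0,0,0,0,0,0,0,0]
}}

```text
clock: 16.1
position: [0.4521, -0.0601, 0.0091]
orientation: [180.0, 0.0, 90.0]
wrist_force: [-0.3, 0.5, 1.0]
opening: 0.997
grasp_force: 0.0
```

>>> {"name": "drive_effector", "arguments": {
  "increments": [0,0,0,0,0,0,0,0,0,0,0,0,0,0,0,0,0,0,0,0,0,0,0,0,0,0,0,0,0,0,0,0,0,0,0,0,0,0,0,0],
  "aperture": 0.0,
  "grip_force": 10
}}

```text
clock: 17.1
position: [0.4513, -0.0598, 0.0086]
orientation: [180.0, -0.0, 90.0]
wrist_force: [-0.9, -0.5, 0.1]
opening: 0.389
grasp_force: 10.0
```

To row units: -0.04 m / 0.2 = -0.2, -0.03 m / 0.2 = -0.15.

>>> {"name": "drive_effector", "arguments": {
  "increments": [0,0,-0.1,0,0,0,-0.2,0,0,0,-0.2,0,0.1,0,-0.15,0,0.2,0,0,0,0.2,0,0,0,0.2,0,0,0,0.2,0,0,0,0.1,0.05,0,0,0.025,0.1,0,0,0,0.15,0,0,0,0.15,0,0]
}}

```text
clock: 18.3
position: [0.5418, 0.1457, 0.1384]
orientation: [-180.0, 0.0, 90.1]
wrist_force: [0.7, 1.1, -1.3]
opening: 0.381
grasp_force: 10.0
```

>>> {"name": "drive_effector", "arguments": {
  "increments": [0,0.15,0,0,0,0.1,0,0,0,0.06,0,0,0,0.025,0,0,0,0,0,0,0,0,0,0]
}}

```text
clock: 18.9
position: [0.6072, 0.1451, 0.1384]
orientation: [-179.9, 0.0, 90.0]
wrist_force: [0.2, 0.3, -0.5]
opening: 0.388
grasp_force: 10.0
```

Then to the monster (0.464, 0.2665), away from the cat: up to 0.17, back in x, then left.

To row units: 0.03 m / 0.2 = 0.15, 0.02 m / 0.2 = 0.1.

>>> {"name": "drive_effector", "arguments": {
  "increments": [0,0,0.1,0,0,0,0.15,0,0,0,0.15,0,0,0,0.1,0,0,0,0.05,0,0,0,0.02,0,0,0,0,0,0,0,0,0,0,0,0,0]
}}

```text
clock: 19.8
position: [0.609, 0.1454, 0.0257]
orientation: [179.9, -0.0, 90.0]
wrist_force: [0.6, 1.3, -0.0]
opening: 0.39
grasp_force: 10.0
```

>>> {"name": "drive_effector", "arguments": {
  "increments": [0,0,0,0,0,0,0,0,0,0,0,0,0,0,0,0,0,0,0,0,0,0,0,0,0,0,0,0],
  "aperture": 1.0
}}

```text
clock: 20.5
position: [0.6083, 0.1452, 0.0246]
orientation: [-180.0, 0.0, 90.0]
wrist_force: [0.3, 0.8, 0.2]
opening: 0.975
grasp_force: 0.0
```

>>> {"name": "drive_effector", "arguments": {
  "increments": [0,0,-0.1,0,0,0,-0.2,0,0,0,-0.2,0,0,0,-0.15,0,0,-0.1,0,0,0.1,-0.2,0,0,0.15,-0.2,0,0,0.15,-0.15,0,0,0.15,-0.05,0,0,0.05,0,0,0,0,0,0,0,0,0,0,0]
}}

```text
clock: 21.7
position: [0.4689, 0.2646, 0.1545]
orientation: [180.0, 0.0, 90.0]
wrist_force: [0.1, 0.5, -0.4]
opening: 0.995
grasp_force: 0.0
```

To row units: 0.03 m / 0.2 = 0.15, 0.012 m / 0.2 = 0.06.

>>> {"name": "drive_effector", "arguments": {
  "increments": [0.01,-0.025,0,0,0,0,0,0,0,0,0,0,0,0,0.1,0,0,0,0.15,0,0,0,0.15,0,0,0,0.15,0,0,0,0.1,0,0,0,0.06,0,0,0,0,0,0,0,0,0]
}}

```text
clock: 22.8
position: [0.4638, 0.2673, 0.0131]
orientation: [180.0, -0.0, 90.0]
wrist_force: [-0.1, 0.6, 0.6]
opening: 1.001
grasp_force: 0.0
```

>>> {"name": "drive_effector", "arguments": {
  "increments": [0,0,0,0,0,0,0,0,0,0,0,0,0,0,0,0,0,0,0,0,0,0,0,0,0,0,0,0,0,0,0,0,0,0,0,0,0,0,0,0],
  "aperture": 0.0,
  "grip_force": 10
}}

```text
clock: 23.8
position: [0.4633, 0.2672, 0.0126]
orientation: [-180.0, 0.0, 90.0]
wrist_force: [-0.4, -0.4, 0.5]
opening: 0.391
grasp_force: 10.0
```

To row units: -0.04 m / 0.2 = -0.2, -0.03 m / 0.2 = -0.15.

>>> {"name": "drive_effector", "arguments": {
  "increments": [0,0,-0.1,0,0,0,-0.2,0,0,0,-0.2,0,-0.1,0,-0.15,0,-0.2,0,0,0,-0.2,0,0,0,-0.2,0,0,0,-0.2,0,0,0,-0.15,0,0,0,-0.05,0.05,0,0,0,0.1,0,0,0,0.15,0,0]
}}

```text
clock: 25.0
position: [0.5236, 0.0472, 0.1426]
orientation: [-180.0, -0.0, 89.9]
wrist_force: [0.5, -0.3, -0.6]
opening: 0.387
grasp_force: 10.0
```

>>> {"name": "drive_effector", "arguments": {
  "increments": [0,0.15,0,0,0,0.15,0,0,0,0.1,0,0,0,0.035,0,0,0,0,0,0,0,0,0,0]
}}

```text
clock: 25.6
position: [0.6093, 0.0475, 0.1422]
orientation: [-179.9, -0.0, 90.0]
wrist_force: [-0.4, 0.8, -0.3]
opening: 0.39
grasp_force: 10.0
```

>>> {"name": "drive_effector", "arguments": {
  "increments": [0,0,0.1,0,0,0,0.15,0,0,0,0.15,0,0,0,0.1,0,0,0,0.05,0,0,0,0.02,0,0,0,0,0,0,0,0,0,0,0,0,0]
}}

```text
clock: 26.5
position: [0.611, 0.0472, 0.0297]
orientation: [179.9, -0.0, 90.0]
wrist_force: [0.0, 0.2, -0.2]
opening: 0.39
grasp_force: 10.0
```

>>> {"name": "drive_effector", "arguments": {
  "increments": [0,0,0,0,0,0,0,0,0,0,0,0,0,0,0,0,0,0,0,0,0,0,0,0,0,0,0,0],
  "aperture": 1.0
}}

```text
clock: 27.2
position: [0.6102, 0.0472, 0.0285]
orientation: [-180.0, -0.0, 90.0]
wrist_force: [0.7, 0.5, -0.2]
opening: 0.978
grasp_force: 0.0
```

>>> {"name": "drive_effector", "arguments": {
  "increments": [0,0,-0.1,0,0,0,-0.2,0,0,0,-0.2,0,0,0,-0.2,0,0,-0.15,0,0,0,-0.2,0,0,0,-0.2,0,0,0,-0.2,0,0,0,-0.2,0,0,0,-0.2,0,0,0,-0.15,0,0,0,0,0,0]
}}

```text
clock: 28.4
position: [0.3463, 0.047, 0.1682]
orientation: [-179.9, 0.0, 90.0]
wrist_force: [0.3, 0.4, -0.2]
opening: 1.002
grasp_force: 0.0
```

```bash
python3 - <<'E'
from see import *
t=arm.camera("top");s=arm.camera("scene")
cv2.imwrite("pics/e.png",np.vstack([cv2.resize(t[130:230,140:440],(780,260)),cv2.resize(s[130:320,160:420],(410,300))[:, :].repeat(1,0) if 0 else cv2.copyMakeBorder(cv2.resize(s[130:320,160:420],(410,300)),0,0,0,370,0)]))
cv2.imwrite("pics/t1.png",t);cv2.imwrite("pics/s1.png",s)
E
```

```text
(no output)
```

View pics/e.png

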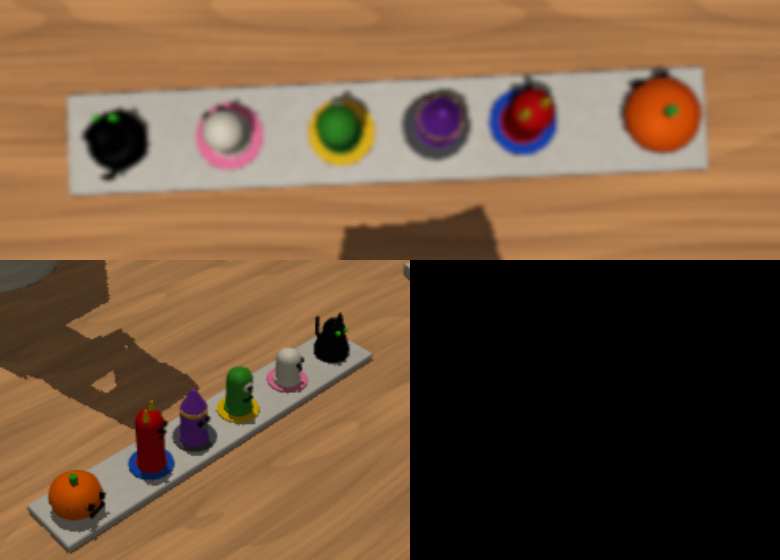

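All four stand upright in the right order, and the pumpkin and cat look unmoved. In crop pixels: ghost (227,132), monster (342,127), witch (440,120), devil (528,115). A numeric check of centring comes next.

```bash
python3 - <<'E'
from see import *
C["ghost"]=((0,0,60),(179,75,255))
t=cv2.imread("pics/t1.png");s=cv2.imread("pics/s1.png")
D={"devil":(.6185,-.1107),"witch":(.6154,-.0352),"monster":(.6107,.0475),"ghost":(.608,.1453)}
for n,p in D.items():
    i=arm.camera_info("scene");c=[]
    for k in("top","scene"):
        i=arm.camera_info(k);q=np.linalg.inv(i["world_from_camera"])@[*p,.015+H[n]/2,1]
        uv=i["mtx"]@(q[:3]*[1,-1,-1]);c.append(tuple(int(round(v)) for v in uv[:2]/uv[2]))
    A=blob(t,n,c[0],12);B=blob(s,n,c[1],18)
    print(n,A[1:],B[1:],(plane("top",A[0],.015+H[n]*.55)[:2]-p).round(4),(tri(A[0],B[0])-[*p,0]).round(4))
for n,a in(("pumpkin",(394,174)),("cat",(185,184))):print(n,blob(t,n,a)[0],blob(cv2.imread("pics/top0.png"),n,a)[0])
E
```

```text
devil ((334, 164, 19, 20), 264.5) ((246, 225, 19, 35), 552.0) [-0.0005  0.0026] [0.0002 0.0011 0.0589]
witch ((299, 167, 18, 20), 250.0) ((273, 229, 20, 17), 267.0) [-0.0032 -0.0001] [ 0.0002 -0.0016  0.0285]
monster ((263, 171, 15, 17), 190.0) ((303, 198, 17, 31), 434.0) [-0.0012 -0.0003] [-0.0004  0.0002  0.0437]
ghost ((214, 170, 23, 21), 303.5) ((325, 182, 36, 29), 719.5) [0.0012 0.0006] [0.0022 0.0022 0.0357]
pumpkin (394.481709101551, 173.78255779923907) (394.4450277048702, 173.77282006415862)
cat (184.51081081081082, 183.97927927927927) (184.51081081081082, 183.97927927927927)
```

All are within about 3 mm.

```bash
python3 -c "
from bench import arm
print(arm.hand_in())"
```

```text
the job is handed in; nothing more can be done
None
```

The job is handed in: counted from the pumpkin, devil, witch, monster and ghost stand upright on the blue, grey, yellow and pink discs, each within about 3 mm of centre by camera, with the pumpkin and cat unmoved; the judge returned no verdict.

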